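# Slide the packing plate under the truing stand

## Task

Slide the flat metal packing plate, lying on the bench, under the low crossbar of the wheel truing stand until the inner edge of its yellow end is level with the bar's near face and its black centre line meets the white mark on the bar, so that it lies square and central between the feet. Push it along gently with the fingertips only, flat on the bench: do not pinch, lift or tip it. Keep off the stand, and leave the hub, the jar and the spanner where they are.

Things in the scene. Friction and masses are not known exactly. Their poses are not given: they have to be found in the camera images.
- plate: Loose flat metal plate, 130 mm long (x), 60 wide (y), 10 thick, 0.3 to 0.5 kg, flat on the bench (z = 0). Origin: centre of its underside; +x from the yellow end to the bare end. Top yellow from x = -65 to -20 mm, thin black line along y = 0. Slides with ordinary friction (1 to 4 N). Starts 140 to 190 mm before the crossbar (stand's -x side), bare end towards it, up to 35 mm off-centre and 0.35 rad askew.
- plate_tail (a point): Middle of the plate's yellow end face, 5 mm above the plate's underside, at x = -65 mm of the plate.
- stand: Black steel wheel truing stand, fixed. Origin: on the bench under the middle of its low front crossbar; +x is the way the plate goes under, y runs along the bar, z up. The plate is in place when its origin is at this origin and its x lies along this x. Behind the bar a spine 30 mm wide (18 to 46 mm above the bench) runs along +x to the rear bar.
- bar_mark (a point): White mark at the middle of the crossbar's near face, at x = -20 mm, y = 0, 30 mm above the bench. The bar is 40 mm deep (stand x -20 to 20 mm), 190 long (y -95 to 95), underside 14 and top 46 mm above the bench, with a brass screw head on top to 58 mm. Feet under the bar fill y 45 to 95 and -45 to -95 mm, leaving an opening 90 mm wide and 14 mm high.
- rear_bar (a point): Middle of the top of the stand's rear bar, at stand x = 200 mm, 46 mm above the bench. The rear bar is 40 mm deep, 170 mm long in y, solid down to the bench, and carries two uprights at y = +67 and -67 mm, 290 mm high.
- hub: Bystander: steel bicycle hub standing on end, 44 mm across, 70 mm high, loose. Origin: centre of its underside. Stands beside the stand or the plate's lane; not to be moved.
- jar: Bystander: amber glass jar with a red lid, 52 mm across, 60 mm high, loose. Origin: centre of its underside. Stands on the other side from the hub (they may swap places); not to be moved.
- spanner: Bystander: steel spanner 160 mm long lying flat, loose, on the far side of the plate's lane. Origin: about the middle of its underside, x along its length. Not to be moved.
Mind the look-alikes: they are no part of the job. Of the things that look like the plate, take the one that is farthest from the robot's base at the start.

How it is judged:
By the outcome, as a careful person would: the job done as asked, in the order asked, and still so for the second after the job is handed in, with the robot touching nothing.
It also fails if it takes over 58 s, if anything falls off the work surface, if the arm or the gripper's body presses on something with over 40 N, if the wrist force passes 120 N, or if a joint passes its speed limit or range.

## Robot

A 7-joint arm with a two-finger parallel gripper is mounted at the origin on the work surface. World frame = base frame: x ahead of the robot, y to its left, z up, the work surface at z = 0. Lengths are in m, angles in rad, forces in N, time in s.
With the tool pointing down it reaches from about 0.425 to 0.825 m from the base axis. Payload 3.6 kg.
Tool frame: the origin (TCP) lies on the centre line of the jaws, within the pads' length; the fingertips stand 8 mm ahead of it and the grasp point (between the pads) lies 11 mm behind it (tips_ahead is the distance from the TCP to the fingertips, in m); z points along the fingers, y is the line along which they close (so a half turn about z gives the same grasp; the last joint's range is limited). The gripper opens to 93 mm and grips with 3 to 60 N. Pads are 15 mm wide; open, the fingers measure 128 mm over their backs; the gripper's body (75 mm by 188 mm) begins 65 mm behind the grasp point.
Start: joints at [1.185, 0.615, -0.013, 1.423, 0.008, 1.103, -0.04], TCP at [0.229, -0.608, 0.227] pointing down, gripper open.
Joint ranges: [-3.12, 3.12], [-0.3, 2.06], [-1.34, 1.32], [0.26, 2.42], [-1.36, 4.5], [0.01, 1.98], [-2.84, 2.84]. Speed limits (rad/s): [2.79, 2.79, 3.14, 3.14, 3.14, 3.14, 3.14].

## Interface

Orientations are given as a unit quaternion [x, y, z, w].
In Python, from plant import * gives the robot as it stands.
- The arm moves only by the shell command python3 -m pendant 'ROWS' [FORCE]. ROWS is JSON, a list of rows, each a list of 7 numbers: the turn, a rotation vector about the tool's x, y, z in degrees, then the shift along the tool's x, y, z in cm, then the opening, from -1 (shut) to 1 (fully open). In form: [[wx, wy, wz, x, y, z, fingers], ...]. A call has 1 to 8 rows; each row is the pose to reach, as a shift and turn from the pose commanded when the call began, along the tool's axes at that moment; what a row does not reach only later rows make up. A row lasts 1/10 s, in which the tool goes at most 50 mm and 8.59 degrees, less where a joint would pass 70% of its speed; a pose out of reach is approached as far as the arm can. A call with a gripper value outside its range is refused whole. The fingers move at their own pace and stop on an object; FORCE is the grip in N (left out, the last holds). Time passes only in rows, so rows that repeat a pose let the fingers close. It gives the time, the measured TCP pose, the force, the opening and the grip force at its end, in the units of the state.
- get_state(): the state, without advancing time (a new reading comes with each control period).
- read_camera(name): name is "scene" or "top" or "wrist"; returns a dict with "color" (400x640x3 uint8, blue, green, red), "fov_y" (degrees; the focal length in pixels is half the picture's height over the tangent of half this angle, whatever the lens; pixels are square), "cx", "cy" (the principal point, pixels), "cam_to_world" (4x4, takes a point from camera to world coordinates); the wrist camera has in their place "tool_from_camera" (4x4, takes a point from camera to tool coordinates, whose origin is the TCP and whose axes are the flange's). Camera axes: x right, y up, looking along -z (the intrinsics and any distortion apply to the point x, -y, -z); pixel columns grow to the right and rows downward; lengths in m; the calibration is good to about 2 mm. A picture is of the moment at which its call begins: read the wrist's pose just before it. There is no depth.
- job_done(): hands the job in; it is judged then, once.
Trained networks look in the newest picture that a camera, given by its name, has taken for a name from the list of things; names that differ only in an ending like _2 or _b are one class to them, and where a whole thing is asked for, a point or a joint stands for the part that bears it (a point fixed in the world has none). Each returns a list of dicts, best first, with "confidence" (0 to 1); they miss things now and then, are a little off and sometimes report something else, mostly with a low value. They report only what shows in the picture. A call takes as long as a camera call. They do not tell look-alikes from the thing itself.
- look_for(name, camera): "uv" ([column, row] in pixels, amid what is visible of it).
- cut_out(name, camera): "region" (400x640 bool, what is visible of it) and "uv" ([column, row] in pixels, amid what is visible of it).
- mark_of(name, camera): "uv" ([column, row] in pixels: a listed point, or the origin of a listed thing).
The state is a dict: "time_s": time; "qpos": joint angles; "joint_vel": joint speeds; "joint_torque": joint torques, N m; "ee_pos": TCP position; "tool_rot": TCP orientation; "ft_force": force on the tool from outside, world axes, zero at the start; "torque": the same for the moment, N m; "finger_gap": finger opening in m; "grasp_force": force on a finger pad.
Only numpy, scipy, OpenCV 4.12 (cv2) and the standard library are available. Lean on these libraries where they do the work, as an engineer would, in place of code of your own. Each camera call takes 0.05 s, during which the arm holds its last target. There are 200 camera calls.

## Working session

There is one attempt and no reset: what is moved stays moved. The work goes in short steps, Python scripts to look and compute and a shell command to move; the robot and the scene stay as the last step left them, time stands still between calls to the robot, and variables do not carry over. Pictures are saved under pics/ and viewed, at most 10 in all, crops included, and the job is handed in when it is done.

```bash
mkdir -p pics; ls
cat > h.py <<'E'
from plant import *
import numpy as np, cv2
from scipy.spatial.transform import Rotation as R
def info(c):
    return 200/np.tan(np.radians(c["fov_y"])/2), c["cx"], c["cy"]
def ray(c,uv,T=None):
    f,cx,cy=info(c); T=np.array(c["cam_to_world"] if T is None else T)
    d=np.array([(uv[0]-cx)/f,-(uv[1]-cy)/f,-1.0]); return T[:3,3],T[:3,:3]@d
def at(c,uv,z,T=None):
    o,d=ray(c,uv,T); return o+d*(z-o[2])/d[2]
def proj(c,p,T=None):
    f,cx,cy=info(c); T=np.array(c["cam_to_world"] if T is None else T)
    q=T[:3,:3].T@(np.array(p)-T[:3,3]); return np.array([cx+f*q[0]/-q[2], cy-f*q[1]/-q[2]])
E
python3 - <<'E'
from h import *
for n in ("scene","top"):
    c=read_camera(n); cv2.imwrite(f"pics/{n}0.png",c["color"]); print(n,[k for k in c],info(c),np.round(c["cam_to_world"],3).tolist(),{k:v for k,v in c.items() if 'dist' in k})
    for t in("plate","plate_tail","stand","bar_mark","rear_bar","hub","jar","spanner"):
        z={"plate_tail":.005,"bar_mark":.03,"rear_bar":.046}.get(t,0)
        print(t,[(np.round(d["uv"]).tolist(),round(d["confidence"],2),np.round(at(c,d["uv"],z)[:2],3).tolist()) for d in mark_of(t,n)][:4])
s=get_state();print(s)
E
```

```text
pics
scene ['color', 'fov_y', 'cx', 'cy', 'cam_to_world'] (np.float64(402.7382698820368), 323.8375672404991, 188.9451585717967) [[0.059, -0.587, 0.808, 1.175], [0.998, 0.035, -0.047, -0.032], [-0.001, 0.809, 0.588, 0.502], [0.0, 0.0, 0.0, 1.0]] {}
plate [([383.0, 225.0], 0.96, [0.608, 0.112]), ([451.0, 173.0], 0.9, [0.44, 0.297]), ([354.0, 173.0], 0.68, [0.431, 0.079])]
plate_tail [([366.0, 160.0], 0.96, [0.385, 0.112]), ([410.0, 216.0], 0.79, [0.589, 0.167]), ([470.0, 189.0], 0.75, [0.51, 0.314])]
stand [([280.0, 227.0], 0.72, [0.603, -0.082])]
bar_mark [([289.0, 210.0], 0.76, [0.589, -0.064])]
rear_bar [([163.0, 218.0], 0.64, [0.618, -0.282])]
hub [([244.0, 291.0], 0.89, [0.751, -0.133])]
jar [([252.0, 181.0], 0.83, [0.448, -0.148])]
spanner [([365.0, 290.0], 0.75, [0.761, 0.056])]
top ['color', 'fov_y', 'cx', 'cy', 'cam_to_world'] (np.float64(420.250623349611), 323.63294684919896, 195.42315430375731) [[-0.01, 0.986, -0.165, 0.429], [-1.0, -0.011, -0.004, 0.008], [-0.005, 0.165, 0.986, 0.877], [0.0, 0.0, 0.0, 1.0]] {}
plate [([296.0, 263.0], 0.92, [0.436, 0.07]), ([277.0, 186.0], 0
[... 649 characters left out ...]
486806, -0.01260922,  1.42340797,  0.00811659,
        1.10339946, -0.04039852]), 'joint_vel': array([-1.93702131e-03,  8.74554860e-04,  2.59450995e-04,  1.02538014e-03,
       -2.03273684e-03, -2.33225144e-06,  3.23113827e-04]), 'joint_torque': array([-3.47756404e-04, -4.58816171e+01,  2.08886582e-01, -1.66034478e+01,
       -6.11307565e-02,  1.30901963e-02,  1.44816886e-05]), 'ee_pos': array([ 0.22886859, -0.60834048,  0.2266583 ]), 'tool_rot': array([ 9.83856231e-01,  1.78960655e-01,  9.97074231e-06, -1.86418188e-05]), 'ft_force': array([ 0.3824366 ,  0.30302623, -0.56592885]), 'torque': array([ 0.03173206, -0.03996987, -0.04648205]), 'grasp_force': 0.0, 'finger_gap': 0.09293763523610718}
```

View pics/top0.png

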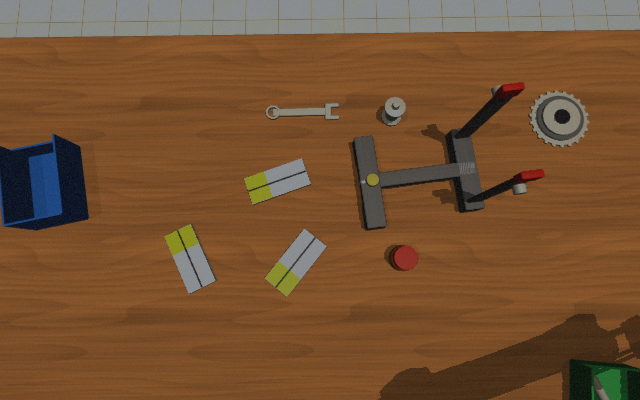

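View pics/scene0.png

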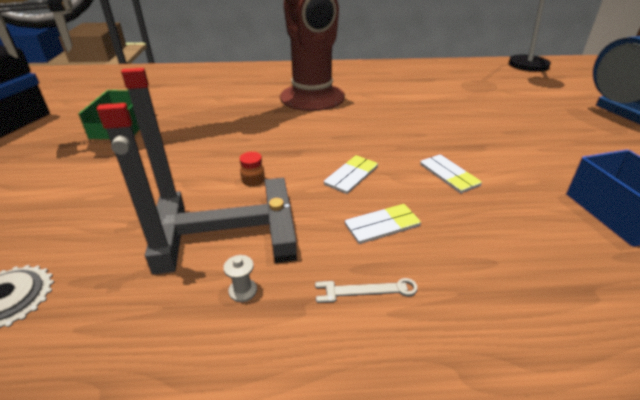

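```bash
cat > m.py <<'E'
from h import *
def seg(c,lo_sat,near,rad):
    pass
def plate(c,guess,z=.010):
    """fit plate rect: yellow+white blob near guess uv -> centre, tail->bare dir"""
    hsv=cv2.cvtColor(c["color"],cv2.COLOR_BGR2HSV)
    yel=(hsv[...,0]>22)&(hsv[...,0]<40)&(hsv[...,1]>110)&(hsv[...,2]>90)
    wht=(hsv[...,1]<60)&(hsv[...,2]>120)
    m=((yel|wht)*255).astype(np.uint8); m=cv2.morphologyEx(m,cv2.MORPH_CLOSE,np.ones((5,5)))
    n,l,s,ce=cv2.connectedComponentsWithStats(m)
    i=min((i for i in range(1,n) if s[i,4]>300),key=lambda i:np.hypot(*(ce[i]-guess)))
    k,_=cv2.findContours((l==i).astype(np.uint8),cv2.RETR_EXTERNAL,cv2.CHAIN_APPROX_NONE)
    P=np.array([at(c,p,z)[:2] for p in k[0][:,0].astype(float)])
    r=cv2.minAreaRect((P*1000).astype(np.float32))
    Y=np.array([at(c,p,z)[:2] for p in np.argwhere(yel&(l==i))[:,::-1].astype(float)])
    ce_=np.array(r[0])/1000; b=cv2.boxPoints(r)/1000
    e=[b[1]-b[0],b[2]-b[1]]; d=max(e,key=np.linalg.norm); d/=np.linalg.norm(d)
    if d@(ce_-Y.mean(0))<0:d=-d
    return ce_,d,r[1]
def stand(c,g):
    hsv=cv2.cvtColor(c["color"],cv2.COLOR_BGR2HSV)
    return hsv
E
python3 - <<'E'
from m import *
for n,g in(("top",(277,182)),("scene",(383,223))):
    c=read_camera(n); ce,d,sz=plate(c,g); print(n,ce.round(4),np.degrees(np.arctan2(d[1],d[0])).round(2),sz)
    big=cv2.resize(c["color"][95:255,230:430] if n=="top" else c["color"][140:290,230:430],None,fx=4,fy=4,interpolation=cv2.INTER_CUBIC)
    if n=="top":cv2.imwrite("pics/crop.png",big[:600])
    ms=cut_out("stand",n)[0]["region"]; cv2.imwrite(f"pics/mask_{n}.png",ms*255)
    print(ms.sum())
E
```

```text
top [0.6073 0.11  ] -70.87 (59.46428298950195, 129.11622619628906)Traceback (most recent call last):
  File "<stdin>", line 6, in <module>
IndexError: list index out of range
```

View pics/crop.png

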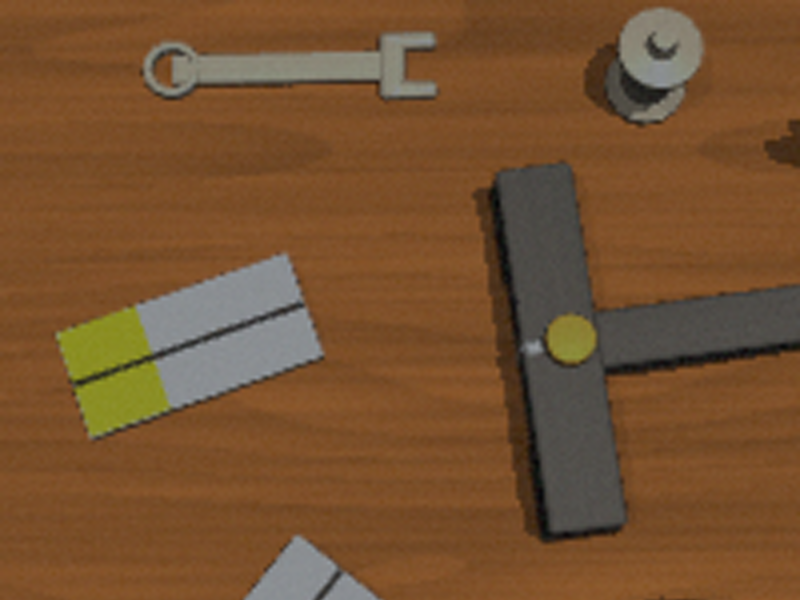

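Crop: the chosen plate A (crop 190,345; top image 277,182) is the farthest (0.62 m) vs look-alikes B (190,259; 0.53 m) and C (296,263; 0.44 m). Bar top corners are at crop (497,172), (572,163), (625,525), (548,533); the white mark is at (531,347).

Run:
```python
from m import *
c=read_camera("top")
k=np.array([(497,172),(572,163),(625,525),(548,533)])/4+[230,95]-.375
P=np.array([at(c,p,.046)[:2] for p in k]); print(P.round(4))
print([np.linalg.norm(P[i]-P[(i+1)%4]).round(4) for i in range(4)])
o=P.mean(0); yd=(P[0]+P[1]-P[2]-P[3]); yd/=np.linalg.norm(yd); xd=np.array([yd[1],-yd[0]])
print("stand",o.round(4),"x deg",np.degrees(np.arctan2(xd[1],xd[0])))
print("brass",at(c,np.array((571,338))/4+[230,95]-.375,.058))
r=[x for x in mark_of("rear_bar","top")][:1]; q=at(c,r[0]["uv"],.046)[:2]; print("rear",q,np.degrees(np.arctan2(*(q-o)[::-1])))
ce,d,sz=plate(c,(277,182)); S=np.array([xd,yd]); print("plate in stand",S@(ce-o),np.degrees(np.arctan2(*(S@d)[::-1])),ce)
c=read_camera("scene"); cv2.imwrite("pics/sc2.png",cv2.resize(c["color"][150:300,230:430],None,fx=4,fy=4,interpolation=cv2.INTER_CUBIC))
ce2,d2,sz2=plate(c,(383,223)); print("scene plate",ce2,np.degrees(np.arctan2(*d2[::-1])),sz2)
for n in P: print(proj(c,[*n,.046]).round(1))
```

```text
[[ 0.6882 -0.0518]
 [ 0.6925 -0.0904]
 [ 0.5061 -0.1112]
 [ 0.5026 -0.073 ]]
[np.float64(0.0388), np.float64(0.1876), np.float64(0.0384), np.float64(0.1868)]
stand [ 0.5973 -0.0816] x deg -83.57832533072839
brass [ 0.59838856 -0.08583253  0.058     ]
rear [ 0.61770737 -0.28144649] -84.18264667322494
plate in stand [-0.18929986  0.03117845] 12.371139863714195 [0.60715564 0.1100142 ]
scene plate [0.61022565 0.11014217] -70.45531 (67.22206115722656, 133.5997772216797)
[294.8 240. ]
[271.  242.9]
[265.  178.4]
[284.2 176.8]
```

```bash
cat > go.py <<'E'
import sys
from h import *
x,y,z,a=map(float,sys.argv[1:]); s=get_state(); Rm=R.from_quat(s["tool_rot"]).as_matrix()
G=R.from_euler("z",a,degrees=True)*R.from_euler("x",180,degrees=True)
print("t",s["time_s"],"pos",s["ee_pos"].round(4),"a",np.degrees(np.arctan2(Rm[1,0],Rm[0,0])).round(2),"F",s["ft_force"].round(1),"gap",round(s["finger_gap"],4))
print("turn",np.degrees((R.from_matrix(Rm).inv()*G).as_rotvec()).round(2),"shift cm",(Rm.T@(np.array([x,y,z])-s["ee_pos"])*100).round(2))
E
python3 go.py .41 -.25 .22 6.3; python3 go.py .67 .11 .12 6.3
```

```text
t 1.15 pos [ 0.2289 -0.6083  0.2266] a 20.62 F [-0.3 -0.4 -0.1] gap 0.093
turn [-0.   -0.   14.32] shift cm [ 29.57 -27.16   0.67]
t 1.15 pos [ 0.2289 -0.6083  0.2266] a 20.62 F [-0.3 -0.4 -0.1] gap 0.093
turn [-0.   -0.   14.32] shift cm [ 66.58 -51.7   10.67]
```

```bash
python3 -m pendant '[[0,0,3,4,-3.5,0,1],[0,0,6,8,-7,0,1],[0,0,9,12,-11,0,1],[0,0,12,16,-15,0,1],[0,0,14.3,20,-19,0,1],[0,0,14.3,24,-22,0,1],[0,0,14.3,28,-25.5,0,1],[0,0,14.3,29.5,-27,0,1]]'; python3 go.py .676 .11 .12 6.3
```

```text
time_s: 1.95
ee_pos: [0.4109, -0.2502, 0.2271]
tool_rot: [0.998, 0.055, 0.001, 0.0]
ft_force: [0.4, -0.7, -0.1]
finger_gap: 0.093
grasp_force: 0.0
t 1.95 pos [ 0.4109 -0.2502  0.2271] a 6.31 F [ 0.4 -0.7 -0.1] gap 0.093
turn [ 0.04 -0.07  0.01] shift cm [ 30.3  -32.9   10.73]
```

```bash
python3 -m pendant '[[0,0,0,3.5,-4,0,1],[0,0,0,7.5,-8,0,1],[0,0,0,11,-12,0,1],[0,0,0,14.5,-16,0,1],[0,0,0,18,-20,1,1],[0,0,0,22,-24,2,1],[0,0,0,25.5,-28,4,1],[0,0,0,29,-32,6,1]]'; python3 go.py .6716 .1123 .0125 6.3
```

```text
time_s: 2.75
ee_pos: [0.6424, 0.0687, 0.1802]
tool_rot: [0.998, 0.055, 0.001, -0.0]
ft_force: [-0.6, -1.0, -0.2]
finger_gap: 0.0929
grasp_force: 0.0
t 2.75 pos [0.6424 0.0687 0.1802] a 6.32 F [-0.6 -1.  -0.2] gap 0.0929
turn [ 0.   -0.12  0.02] shift cm [ 3.35 -4.01 16.78]
```

```bash
python3 -m pendant '[[0,0,0,0,0,0,1],[0,0,0,0,0,0,1]]'; python3 go.py .6716 .1123 .0125 6.3
```

```text
time_s: 2.95
ee_pos: [0.6405, 0.0681, 0.1789]
tool_rot: [0.998, 0.056, -0.001, 0.0]
ft_force: [-1.0, -1.5, -0.4]
finger_gap: 0.0928
grasp_force: 0.0
t 2.95 pos [0.6405 0.0681 0.1789] a 6.47 F [-1.  -1.5 -0.4] gap 0.0928
turn [0.   0.11 0.17] shift cm [ 3.62 -4.04 16.64]
```

```bash
python3 -m pendant '[[0,0,0,1.8,-2,1,1],[0,0,0,3.6,-4,3,1],[0,0,0,3.6,-4,6,1],[0,0,0,3.6,-4,9,1],[0,0,0,3.6,-4,11.5,1],[0,0,0,3.6,-4,13.5,1],[0,0,0,3.6,-4,13.5,1],[0,0,0,3.6,-4,13.5,1]]'; python3 go.py .6716 .1123 .0125 6.3
python3 - <<'E'
from h import *
c=read_camera("scene"); cv2.imwrite("pics/s1.png",cv2.resize(c["color"][130:330,230:500],None,fx=2.9,fy=2.9,interpolation=cv2.INTER_CUBIC))
E
```

```text
time_s: 3.75
ee_pos: [0.6728, 0.1087, 0.0462]
tool_rot: [0.999, 0.054, 0.001, 0.0]
ft_force: [-0.0, 0.5, 0.2]
finger_gap: 0.0928
grasp_force: 0.0
t 3.75 pos [0.6728 0.1087 0.0462] a 6.18 F [-0.   0.5  0.2] gap 0.0928
turn [ 0.06 -0.07 -0.12] shift cm [-0.08 -0.38  3.37]
```

View pics/s1.png

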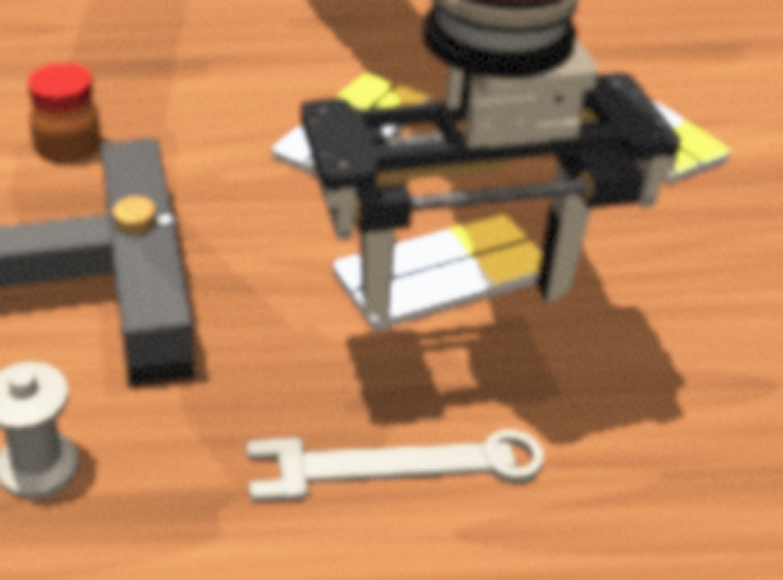

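Fingers (tips at crop 378,318 and 553,300, still 38 mm up) will come down just on the spanner side of the plate edge, clear of it and the spanner.

```bash
python3 -m pendant '[[0,0,0,0,0,1,1],[0,0,0,0,0,2,1],[0,0,0,0,0,3,1],[0,0,0,0,0,3.35,1],[0,0,0,0,0,3.35,1]]'; python3 go.py .6145 .1061 .0125 6.3
```

```text
time_s: 4.3
ee_pos: [0.6714, 0.1106, 0.0103]
tool_rot: [0.998, 0.055, -0.001, 0.0]
ft_force: [-0.7, 0.9, -0.3]
finger_gap: 0.0929
grasp_force: 0.0
t 4.3 pos [0.6714 0.1106 0.0103] a 6.33 F [-0.7  0.9 -0.3] gap 0.0929
turn [0.   0.12 0.03] shift cm [-5.71 -0.18 -0.21]
```

```bash
python3 -m pendant '[[0,0,0,-0.5,0,-0.15,1],[0,0,0,-1,0,-0.15,1],[0,0,0,-1.5,0,-0.15,1],[0,0,0,-2,0,-0.15,1],[0,0,0,-2.4,0,-0.15,1],[0,0,0,-2.8,0,-0.15,1],[0,0,0,-3.2,0,-0.15,1],[0,0,0,-3.6,0,-0.15,1]]';python3 -m pendant '[[0,0,0,-0.4,0,0,1],[0,0,0,-0.8,0,0,1],[0,0,0,-1,0,0,1],[0,0,0,-1,0,0,1]]'; python3 go.py .6145 .1061 .0125 6.3
python3 - <<'E'
from h import *
c=read_camera("scene"); cv2.imwrite("pics/s2.png",cv2.resize(c["color"][130:330,230:500],None,fx=2.9,fy=2.9,interpolation=cv2.INTER_CUBIC))
E
```

```text
time_s: 5.1
ee_pos: [0.6369, 0.1063, 0.0135]
tool_rot: [0.998, 0.055, 0.001, 0.0]
ft_force: [2.6, -1.1, 1.2]
finger_gap: 0.0928
grasp_force: 1.0
time_s: 5.5
ee_pos: [0.6263, 0.1063, 0.0133]
tool_rot: [0.998, 0.055, 0.0, -0.001]
ft_force: [2.6, 0.6, 2.7]
finger_gap: 0.0925
grasp_force: 1.1
t 5.5 pos [0.6263 0.1063 0.0133] a 6.32 F [2.6 0.6 2.7] gap 0.0925
turn [-0.06 -0.01  0.02] shift cm [-1.18 -0.11  0.07]
```

View pics/s2.png

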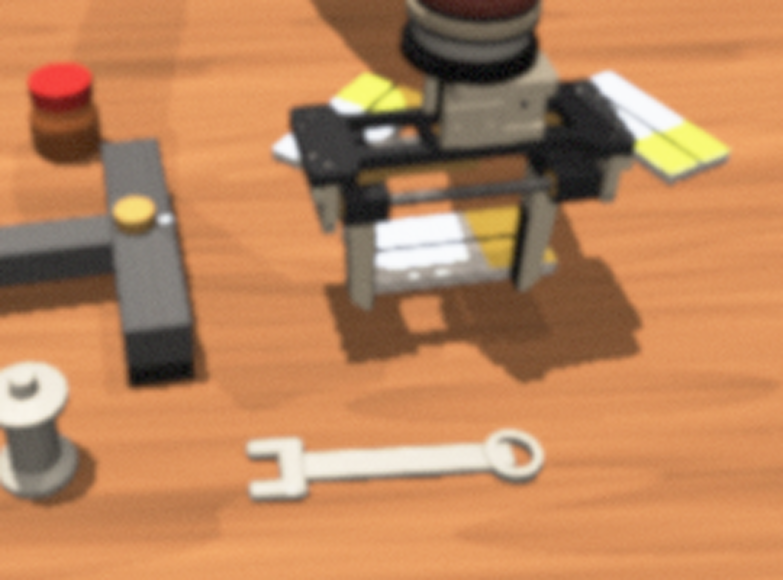

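Plate is now flush against both fingers (crop 362,300 and 530,285), nothing else touched; push the remaining 12 mm.

```bash
python3 -m pendant '[[0,0,0,-0.4,0,0,1],[0,0,0,-0.8,0,0,1],[0,0,0,-1.1,0,0,1],[0,0,0,-1.2,0,0,1],[0,0,0,-1.2,0,0,1]]';python3 -m pendant '[[0,0,0,0.5,0,0,1],[0,0,0,1.5,0,-1,1],[0,0,0,2,0,-4,1],[0,0,0,2,0,-8,1],[0,0,0,2,5,-11,1],[0,0,0,2,-3,-11,1],[0,0,0,2,-8,-11,1],[0,0,0,2,-12,-11,1]]'
python3 -m pendant '[[0,0,0,0,-2,0,1],[0,0,0,0,-4,0,1],[0,0,0,0,-4,0,1]]'
python3 - <<'E'
from m import *
s=get_state(); print(s["ee_pos"])
o=np.array([.5975,-.082]);
c=read_camera("top"); cv2.imwrite("pics/t3.png",cv2.resize(c["color"][80:280,160:430],None,fx=2.9,fy=2.9,interpolation=cv2.INTER_CUBIC))
ce,d,sz=plate(c,(280,190)); a=np.radians(-83.7); xd=np.array([np.cos(a),np.sin(a)]); yd=np.array([-xd[1],xd[0]]); S=np.array([xd,yd])
print(ce,sz,S@(ce-o),np.degrees(np.arctan2(*(S@d)[::-1])))
c=read_camera("scene"); ce,d,sz=plate(c,(380,215));print(ce,sz,S@(ce-o),np.degrees(np.arctan2(*(S@d)[::-1])))
E
```

```text
time_s: 6.05
ee_pos: [0.6143, 0.1043, 0.0131]
tool_rot: [0.998, 0.055, -0.0, -0.0]
ft_force: [2.5, 1.3, 1.7]
finger_gap: 0.093
grasp_force: 1.3
time_s: 6.85
ee_pos: [0.6212, 0.2122, 0.1223]
tool_rot: [0.999, 0.054, -0.002, 0.001]
ft_force: [1.2, 0.7, -1.6]
finger_gap: 0.093
grasp_force: 0.0
time_s: 7.15
ee_pos: [0.616, 0.2559, 0.1219]
tool_rot: [0.998, 0.058, -0.002, -0.001]
ft_force: [-0.1, 0.5, -0.4]
finger_gap: 0.0931
grasp_force: 0.0
[0.61599887 0.25589823 0.12185077]
[0.57410065 0.11416568] (59.323883056640625, 129.095947265625) [-0.19754874 -0.00173194] -0.17536853602404062
[0.57768854 0.11473817] (69.27183532714844, 132.74522399902344) [-0.19772406  0.00189711] 0.4041217629485812
```

View pics/t3.png

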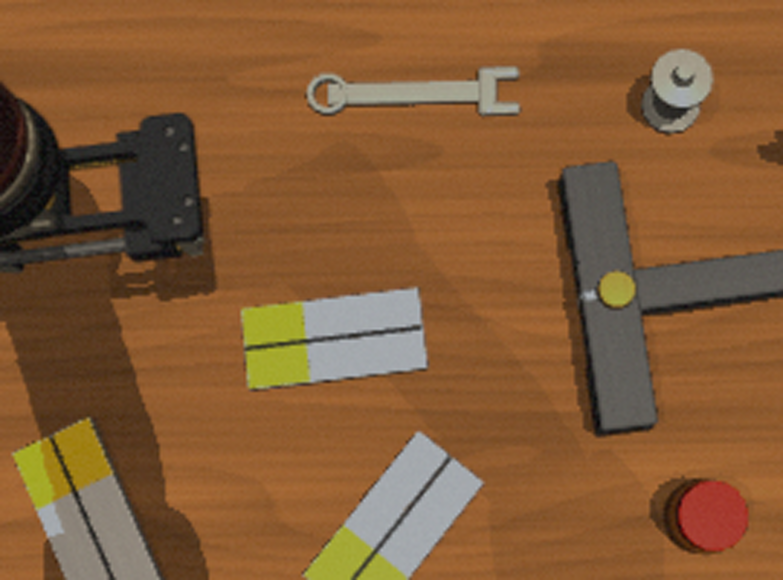

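Plate is now square (heading ≈0°) and centred within ~2 mm; line runs crop (246,348)→(421,327) toward the mark at (589,295). Bystanders untouched. Next, turn the tool 90° behind the tail.

```bash
python3 - <<'E'
from h import *
s=get_state();print(s["qpos"].round(2)); c=read_camera("wrist"); print(np.round(c["tool_from_camera"],3).tolist(),info(c))
E
python3 go.py .562 .235 .122 -83.7
```

```text
[-0.4   0.74 -0.03  1.48  0.03  0.92 -1.9 ]
[[-0.0, 0.967, 0.257, 0.072], [1.0, 0.001, -0.001, -0.001], [-0.001, 0.257, -0.967, -0.157], [0.0, 0.0, 0.0, 1.0]] (np.float64(335.50719139557197), 323.93567970759506, 199.2465419980915)
t 7.3 pos [0.6186 0.2494 0.1225] a 6.14 F [ 0.3 -0.5 -0.6] gap 0.093
turn [ 2.000e-01 -8.000e-02  8.984e+01] shift cm [-5.79  0.82  0.06]
```

```bash
python3 -m pendant '[[0,0,-8,-1,0,0,-0.57],[0,0,-16,-2,0,0,-0.57],[0,0,-24,-3,0.5,0,-0.57],[0,0,-32,-4,0.8,0,-0.57],[0,0,-40,-5,0.8,0,-0.57],[0,0,-48,-5.8,0.8,0,-0.57],[0,0,-56,-5.8,0.8,0,-0.57],[0,0,-60,-5.8,0.8,0,-0.57]]' 20; python3 -m pendant '[[0,0,-8,0,0,0,-0.57],[0,0,-16,0,0,0,-0.57],[0,0,-24,0,0,0,-0.57],[0,0,-30,0,0,0,-0.57],[0,0,-30,0,0,0,-0.57],[0,0,-30,0,0,0,-0.57]]';python3 go.py .5662 .2013 .012 96.3
```

```text
time_s: 8.1
ee_pos: [0.5622, 0.2346, 0.1229]
tool_rot: [0.837, 0.547, -0.001, 0.001]
ft_force: [-0.1, 0.5, 0.3]
finger_gap: 0.0335
grasp_force: 0.0
time_s: 8.7
ee_pos: [0.5621, 0.236, 0.1228]
tool_rot: [0.669, 0.743, -0.001, 0.0]
ft_force: [-0.6, -0.3, -0.3]
finger_gap: 0.0202
grasp_force: 0.0
t 8.7 pos [0.5621 0.236  0.1228] a 96.01 F [-0.6 -0.3 -0.3] gap 0.0202
turn [-0.01  0.08 -0.29] shift cm [-3.47  0.04 11.08]
```

```bash
python3 -m pendant '[[0,0,-0.3,-2,0,2,-0.57],[0,0,-0.3,-3.4,0,5,-0.57],[0,0,-0.3,-3.4,0,8,-0.57],[0,0,-0.3,-3.4,0,10,-0.57],[0,0,-0.3,-3.4,0,11,-0.57],[0,0,-0.3,-3.4,0,11,-0.57],[0,0,-0.3,-3.4,0,11,-0.57]]';python3 go.py .5865 .0174 .012 96.3
```

```text
time_s: 9.4
ee_pos: [0.5659, 0.2048, 0.0138]
tool_rot: [0.665, 0.747, 0.001, 0.0]
ft_force: [0.5, -0.1, -0.0]
finger_gap: 0.0199
grasp_force: 0.0
t 9.4 pos [0.5659 0.2048 0.0138] a 96.58 F [ 0.5 -0.1 -0. ] gap 0.0199
turn [ 0.08 -0.02  0.28] shift cm [-18.85  -0.1    0.17]
```

```bash
python3 -m pendant '[[0,0,0,-0.7,0,0,-0.57],[0,0,0,-1.4,0,0,-0.57],[0,0,0,-1.8,0,0,-0.57],[0,0,0,-2.3,0,0,-0.57],[0,0,0,-3,0,0,-0.57],[0,0,0,-3.8,0,0,-0.57],[0,0,0,-4.6,0,0,-0.57],[0,0,0,-5.4,0,0,-0.57]]'
python3 -m pendant '[[0,0,0,-0.8,0,0,-0.57],[0,0,0,-1.6,0,0,-0.57],[0,0,0,-2.4,0,0,-0.57],[0,0,0,-3.2,0,0,-0.57],[0,0,0,-4,0,0,-0.57],[0,0,0,-4.6,0,0,-0.57],[0,0,0,-5,0,0,-0.57],[0,0,0,-5,0,0,-0.57]]'
python3 go.py .5865 .0174 .012 96.3
cat > st.py <<'E'
from m import *
o=np.array([.5975,-.082]);a=np.radians(-83.7); xd=np.array([np.cos(a),np.sin(a)]); yd=np.array([-xd[1],xd[0]]); S=np.array([xd,yd])
E
python3 - <<'E'
from st import *
c=read_camera("scene"); cv2.imwrite("pics/s4.png",c["color"])
w=read_camera("wrist"); cv2.imwrite("pics/w4.png",w["color"])
E
```

```text
time_s: 10.2
ee_pos: [0.5722, 0.1527, 0.014]
tool_rot: [0.665, 0.747, 0.002, -0.0]
ft_force: [0.0, 5.4, 3.8]
finger_gap: 0.0201
grasp_force: 2.6
time_s: 11.0
ee_pos: [0.5778, 0.1009, 0.0134]
tool_rot: [0.665, 0.747, 0.001, 0.0]
ft_force: [0.3, 4.5, 2.7]
finger_gap: 0.02
grasp_force: 1.8
t 11.0 pos [0.5778 0.1009 0.0134] a 96.6 F [0.3 4.5 2.7] gap 0.02
turn [ 0.08 -0.03  0.3 ] shift cm [-8.4  -0.1   0.13]
```

View pics/w4.png

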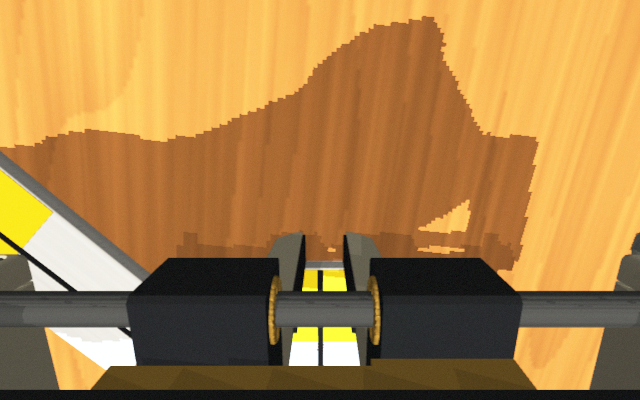

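Wrist view: line at (320,300) sits midway between the two fingertips, plate flush against them. Continue.

```bash
python3 -m pendant '[[0,0,0.1,-0.6,0,0,-0.57],[0,0,0.2,-1.2,0,0,-0.57],[0,0,0.3,-1.9,0,0,-0.57],[0,0,0.3,-2.6,-0.05,0,-0.57],[0,0,0.3,-3.3,-0.05,0,-0.57],[0,0,0.3,-4,-0.05,0,-0.57],[0,0,0.3,-4.7,-0.1,0,-0.57],[0,0,0.3,-5.4,-0.1,0,-0.57]]'
python3 -m pendant '[[0,0,0,-0.7,0,0,-0.57],[0,0,0,-1.4,0,0,-0.57],[0,0,0,-2,0,0,-0.57],[0,0,0,-2.6,0,0,-0.57],[0,0,0,-3.2,0,0,-0.57],[0,0,0,-3.8,0,0,-0.57],[0,0,0,-4.3,0,0,-0.57],[0,0,0,-4.3,0,0,-0.57]]'
python3 go.py .5865 .0174 .012 96.3
```

```text
time_s: 11.9
ee_pos: [0.5821, 0.0471, 0.013]
tool_rot: [0.667, 0.745, -0.0, -0.0]
ft_force: [-0.8, 5.4, 3.4]
finger_gap: 0.0204
grasp_force: 2.6
time_s: 12.7
ee_pos: [0.5866, 0.0029, 0.0127]
tool_rot: [0.668, 0.745, -0.001, -0.0]
ft_force: [0.4, 2.8, 1.2]
finger_gap: 0.02
grasp_force: 1.4
t 12.7 pos [0.5866 0.0029 0.0127] a 96.23 F [0.4 2.8 1.2] gap 0.02
turn [-0.09  0.07 -0.07] shift cm [1.44 0.15 0.06]
```

```bash
python3 -m pendant '[[0,0,0,1,0,0,-0.57],[0,0,0,3,0,0,-0.57],[0,0,0,6,0,-3,-0.57],[0,0,0,10,0,-6,-0.57],[0,0,0,14,0,-8,-0.57],[0,0,0,18,0,-10,-0.57],[0,0,0,18,0,-10,-0.57],[0,0,0,18,0,-10,-0.57]]'
python3 - <<'E'
from st import *
c=read_camera("top"); a=cv2.resize(c["color"][120:240,280:400],None,fx=5,fy=5,interpolation=cv2.INTER_CUBIC)[:600]
s=read_camera("scene"); b=cv2.resize(s["color"][160:280,230:380],None,fx=5,fy=5,interpolation=cv2.INTER_CUBIC)[:600]
np.save("top5.npy",c["color"]);np.save("sc5.npy",s["color"])
cv2.imwrite("pics/t5.png",a);cv2.imwrite("pics/s5.png",b)
E
```

```text
time_s: 13.5
ee_pos: [0.5667, 0.1829, 0.1126]
tool_rot: [0.666, 0.746, -0.002, 0.001]
ft_force: [-0.5, -1.1, 0.3]
finger_gap: 0.0201
grasp_force: 0.0
```

View pics/t5.png

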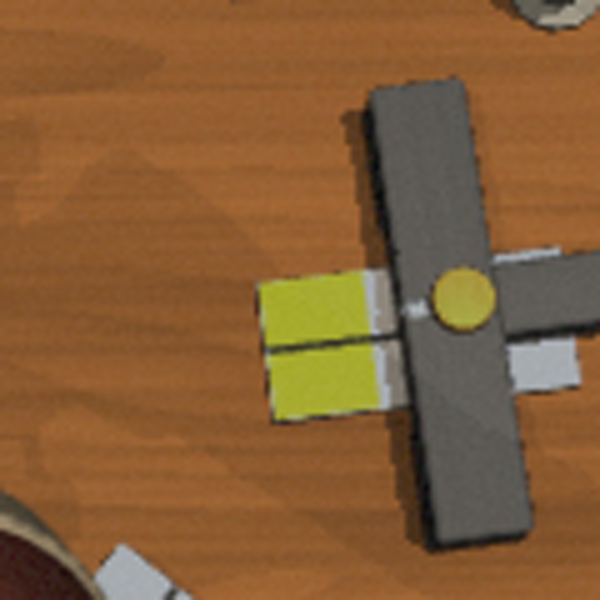

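View pics/s5.png

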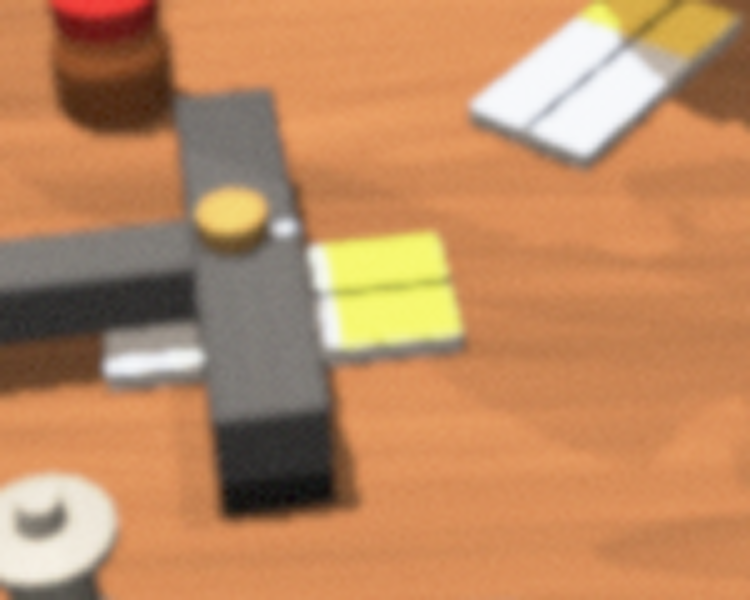

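Top: yellow block corners (257,284),(272,421),(363,271),(380,411); line (268,352)→(398,338); bar top corners (370,90),(463,79),(530,535),(437,545); about 1 cm still to go.

Run:
```python
from st import *
c=read_camera("top"); s=read_camera("scene")
U=lambda L,x0,y0:(np.array(L)+.5)/5-.5+[x0,y0]
A=lambda c,L,x0,y0,z:np.array([at(c,p,z)[:2] for p in U(L,x0,y0)])
for nm,cc,x0,y0,bar,yo,yi,ln in (("top",c,280,120,[(370,90),(463,79),(530,535),(437,545)],[(257,284),(272,421)],[(363,271),(380,411)],[(268,352),(398,338)]),
  ("scene",s,230,160,[(333,405),(217,420),(178,95),(270,90)],[(463,340),(439,233)],[(340,349),(326,244)],[(448,281),(322,292)])):
    P=A(cc,bar,x0,y0,.046); o=P.mean(0); yd=P[0]+P[1]-P[2]-P[3]; yd/=np.linalg.norm(yd); xd=np.array([yd[1],-yd[0]]); S=np.array([xd,yd])
    f=lambda L:(((A(cc,L,x0,y0,.010)-o)@S.T)*1000).round(1).tolist()
    print(nm,o.round(4),np.degrees(np.arctan2(xd[1],xd[0])).round(2),"bar",np.linalg.norm(P[0]-P[1]),np.linalg.norm(P[1]-P[2]),"\n outer",f(yo),"inner",f(yi),"line",f(ln))
    m=mark_of("bar_mark",("top" if nm=="top" else "scene"))
    for d in m[:1]:print(" mark", S@(at(cc,d["uv"],.03)[:2]-o)*1000)
```

```text
top [ 0.5966 -0.0813] -83.39 bar 0.03851658902555902 0.18897781611780118 
 outer [[-74.3, 27.2], [-75.5, -31.5]] inner [[-29.2, 27.1], [-30.3, -33.0]] line [[-73.4, -2.2], [-18.5, -3.2]]
scene [ 0.599  -0.0804] -82.62 bar 0.03791205775528274 0.18923774604053217 
 outer [[-74.0, 30.3], [-76.3, -33.5]] inner [[-28.9, 26.8], [-31.8, -34.9]] line [[-74.5, -3.9], [-26.6, -6.5]]
 mark [-23.2223466    0.75758266]
```

```bash
cat > fit.py <<'E'
from m import *
def edges(g,r0,r1,guess,sgn,hw=6):
    """per row, subpixel column of strongest gradient (sign sgn) near guess(row)"""
    out=[]
    for r in range(r0,r1):
        x=guess(r); xs=np.arange(int(x-hw),int(x+hw)+1); d=np.gradient(g[r].astype(float))[xs]*sgn
        d=np.clip(d-d.max()*.4,0,None)
        if d.max()>1: out.append(((xs*d).sum()/d.sum(),r))
    return np.array(out)
def line(P):
    vx,vy,x,y=cv2.fitLine((P*1000).astype(np.float32),cv2.DIST_HUBER,0,.01,.01).ravel(); return np.array([x,y])/1000,np.array([vx,vy])*np.sign(vx if abs(vx)>abs(vy) else vy)
def lin(p,q): return lambda r:p[0]+(q[0]-p[0])*(r-p[1])/(q[1]-p[1])
def run(c):
    u=lambda p:((p[0]+.5)/5-.5+280,(p[1]+.5)/5-.5+120)
    im=c["color"]; hsv=cv2.cvtColor(im,cv2.COLOR_BGR2HSV); sat=hsv[...,1].astype(float); blue=im[...,0].astype(float); g=cv2.cvtColor(im,cv2.COLOR_BGR2GRAY).astype(float)
    W=lambda P,z:np.array([at(c,p,z)[:2] for p in P])
    near=edges(g,142,226,lin(u((370,90)),u((437,545))),1,3); near=near[(near[:,1]<178)|(near[:,1]>186)]
    far=edges(sat,140,223,lin(u((463,79)),u((530,535))),1,3); far=far[(far[:,1]<168)|(far[:,1]>202)]
    pn,dn=line(W(near,.046)); pf,df=line(W(far,.046))
    print("bar dirs",np.degrees([np.arctan2(*dn[::-1]),np.arctan2(*df[::-1])]).round(2),len(near),len(far))
    yd=dn*np.sign(dn[0])+df*np.sign(df[0]); yd/=np.linalg.norm(yd); xd=np.array([yd[1],-yd[0]])
    print("bar depth mm",1000*(pf-pn)@xd)
    # ends
    gt=sat.T
    e1=W([(c_,r_) for r_,c_ in edges(gt,357,371,lambda r:u((416,85))[1],-1,3)],.046); e2=W([(c_,r_) for r_,c_ in edges(gt,370,384,lambda r:u((484,540))[1],1,3)],.046)
    m=.5*(np.median(e1@yd)+np.median(e2@yd)); print("bar length",1000*(np.median(e1@yd)-np.median(e2@yd)))
    o=xd*(.5*((pn+pf)@xd))+yd*m; S=np.array([xd,yd]); print("o",o.round(4),"deg",np.degrees(np.arctan2(xd[1],xd[0])).round(2))
    mk=W([u((415,310))],.046)[0]; print("mark(top z) in stand",(S@(mk-o)*1000).round(1))
    yel=((hsv[...,0]>22)&(hsv[...,0]<40)&(sat>130)&(hsv[...,2]>90)).astype(np.uint8); yel[:, :320]=0; yel[:,380:]=0; yel[:165]=0; yel[215:]=0
    yel=cv2.morphologyEx(yel,cv2.MORPH_CLOSE,np.ones((5,5))); n,l,s,_=cv2.connectedComponentsWithStats(yel); i=1+np.argmax([s[j,4] if s[j,0]<345 else 0 for j in range(1,n)])
    k,_=cv2.findContours((l==i).astype(np.uint8),cv2.RETR_EXTERNAL,cv2.CHAIN_APPROX_NONE)
    r=cv2.minAreaRect(((W(k[0][:,0].astype(float),.010)-o)@S.T*1000).astype(np.float32)); print("yellow rect stand mm (target centre -42.5,0; size 45x60):",r)
    q=(W(np.argwhere(l==i)[:,::-1].astype(float),.010)-o)@S.T*1000; print("yellow centroid",q.mean(0))
    lc=np.array([(x,175+np.average(np.arange(175,202)-175,weights=np.clip(90-g[175:202,x],0,None)**2+1e-9)) for x in range(335,358)]); L=(W(lc,.010)-o)@S.T
    p,d=line(L); print("line y mm at x",p[0]*1000,p[1]*1000,"deg",np.degrees(np.arctan2(*d[::-1]))," y at -20:",1000*(p[1]+(-.02-p[0])*d[1]/d[0]))
E
python3 - <<'E'
from fit import *
run(read_camera("top"))
E
```

```text
bar dirs [7.08 7.04] 75 48
bar depth mm 38.14834
bar length 190.5642780243666
o [ 0.5966 -0.0821] deg -82.94
mark(top z) in stand [-14.7   1.2]
yellow rect stand mm (target centre -42.5,0; size 45x60): ((-52.76142120361328, -0.9555149078369141), (58.160926818847656, 42.893619537353516), 89.50788879394531)
yellow centroid [-52.81378935  -1.13387136]
line y mm at x -51.720768 -1.0452324 deg -1.2314028  y at -20: -1.7270813
```

```bash
python3 go.py .5405 -.1293 .1126 96.8
```

```text
t 13.85 pos [0.5674 0.1819 0.1122] a 96.2 F [-0.3  0.   0.5] gap 0.0201
turn [-0.08  0.06 -0.6 ] shift cm [-30.65  -6.03   0.  ]
```

```bash
python3 -m pendant '[[0,0,0,-3,-1,0,-1],[0,0,0,-7,-2,0,-1],[0,0,0,-11,-3,0,-1],[0,0,-0.6,-15,-4,0,-1],[0,0,-0.6,-19,-5,0,-1],[0,0,-0.6,-23,-6,0,-1],[0,0,-0.6,-27,-6,0,-1],[0,0,-0.6,-30.6,-6,0,-1]]' 5; python3 -m pendant '[[0,0,0,0,0,0,-1],[0,0,0,0,0,0,-1]]'; python3 go.py .5405 -.1293 .0125 96.8
python3 - <<'E'
from h import *
c=read_camera("scene"); cv2.imwrite("pics/s6.png",cv2.resize(c["color"][130:330,130:400],None,fx=2.9,fy=2.9,interpolation=cv2.INTER_CUBIC))
E
```

```text
time_s: 14.65
ee_pos: [0.5408, -0.1303, 0.1128]
tool_rot: [0.664, 0.748, -0.0, 0.0]
ft_force: [-0.4, -0.3, -0.6]
finger_gap: 0.001
grasp_force: 0.0
time_s: 14.85
ee_pos: [0.541, -0.1284, 0.1126]
tool_rot: [0.664, 0.747, -0.0, -0.0]
ft_force: [-0.3, 0.2, 0.5]
finger_gap: 0.0007
grasp_force: 0.0
t 14.85 pos [ 0.541  -0.1284  0.1126] a 96.74 F [-0.3  0.2  0.5] gap 0.0007
turn [-0.03 -0.03 -0.06] shift cm [-0.09 -0.06 10.01]
```

View pics/s6.png

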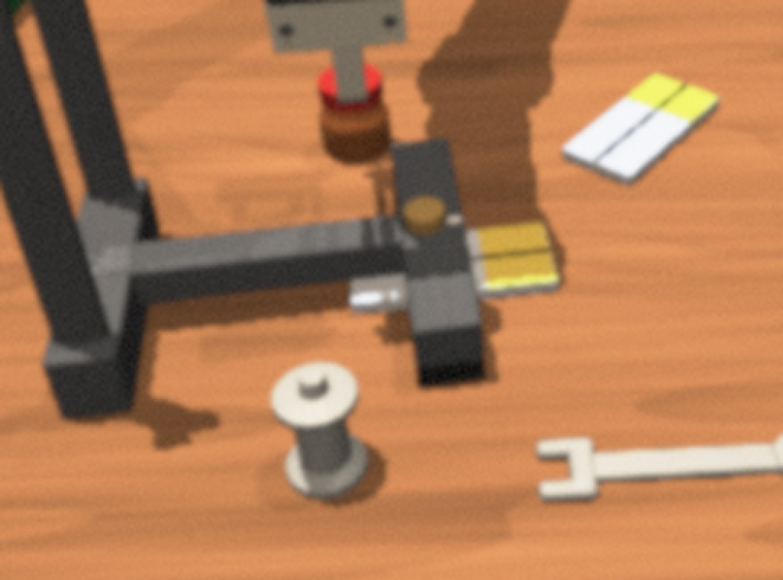

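Finger hovers (crop 350,100, ~10 cm up) over free bench between jar, bar and spine. Lower it and nudge the bare end sideways slightly.

```bash
python3 -m pendant '[[0,0,0,0,0,3,-1],[0,0,0,0,0,6,-1],[0,0,0,0,0,8,-1],[0,0,0,0,0,9.5,-1],[0,0,0,0,0,9.9,-1],[0,0,0,0,0,9.9,-1]]'; python3 -m pendant '[[0,0,0,0,0.3,0,-1],[0,0,0,0,0.6,0,-1],[0,0,0,0,0.8,0,-1],[0,0,0,0,0.9,0,-1],[0,0,0,0,0.9,0,-1]]';python3 -m pendant '[[0,0,0,0,0.1,0,-1],[0,0,0,0,0.2,0,-1]]';python3 -m pendant '[[0,0,0,0,0.1,0,-1],[0,0,0,0,0.2,0,-1]]'
```

```text
time_s: 15.5
ee_pos: [0.5413, -0.1254, 0.0138]
tool_rot: [0.662, 0.749, 0.0, -0.001]
ft_force: [-0.1, -0.9, -0.1]
finger_gap: 0.0003
grasp_force: 0.0
time_s: 16.0
ee_pos: [0.5507, -0.1262, 0.0142]
tool_rot: [0.663, 0.748, 0.0, 0.0]
ft_force: [0.2, 0.7, -0.0]
finger_gap: 0.0007
grasp_force: 0.0
time_s: 16.2
ee_pos: [0.5523, -0.1259, 0.014]
tool_rot: [0.663, 0.748, -0.0, -0.0]
ft_force: [-0.2, -0.3, 0.4]
finger_gap: 0.0005
grasp_force: 0.0
time_s: 16.4
ee_pos: [0.5544, -0.1256, 0.0139]
tool_rot: [0.663, 0.748, 0.0, -0.0]
ft_force: [1.2, -0.7, -0.7]
finger_gap: 0.0005
grasp_force: 0.0
```

```bash
for i in 1; do python3 -m pendant '[[0,0,0,0,0.05,0,-1],[0,0,0,0,0.1,0,-1],[0,0,0,0,0.1,0,-1]]';done; python3 -m pendant '[[0,0,0,0,0.05,0,-1],[0,0,0,0,0.1,0,-1],[0,0,0,0,0.1,0,-1]]'
```

```text
time_s: 16.7
ee_pos: [0.5554, -0.1255, 0.0139]
tool_rot: [0.663, 0.748, 0.0, -0.0]
ft_force: [-0.6, 0.4, 0.4]
finger_gap: 0.0002
grasp_force: 0.0
time_s: 17.0
ee_pos: [0.5564, -0.1254, 0.014]
tool_rot: [0.663, 0.748, 0.0, 0.0]
ft_force: [-0.8, 0.2, 0.8]
finger_gap: 0.0005
grasp_force: 0.0
```

```bash
for r in 1; do python3 -m pendant '[[0,0,0,0,0.05,0,-1],[0,0,0,0,0.1,0,-1]]'|grep -E 'pos|ft'; done; python3 -m pendant '[[0,0,0,0,0.05,0,-1],[0,0,0,0,0.1,0,-1]]'|grep -E 'pos|ft'; python3 -m pendant '[[0,0,0,0,0.05,0,-1],[0,0,0,0,0.1,0,-1]]'|grep -E 'pos|ft'
python3 - <<'E'
from fit import *
c=read_camera("top")
hsv=cv2.cvtColor(c["color"],cv2.COLOR_BGR2HSV)
cv2.imwrite("pics/t7.png",cv2.resize(c["color"][120:240,300:440],None,fx=5,fy=5,interpolation=cv2.INTER_CUBIC)[:600])
try: run(c)
except Exception as e: print(e)
E
```

```text
ee_pos: [0.5573, -0.1252, 0.014]
ft_force: [0.5, -0.2, -0.2]
ee_pos: [0.5583, -0.1251, 0.014]
ft_force: [-0.1, 0.4, -0.1]
ee_pos: [0.5591, -0.125, 0.0139]
ft_force: [-0.7, -0.3, 0.3]
bar dirs [7.1  7.03] 75 47
bar depth mm 37.984737
bar length 190.8011290503989
o [ 0.5965 -0.0821] deg -82.94
mark(top z) in stand [-14.6   1.3]
yellow rect stand mm (target centre -42.5,0; size 45x60): ((-52.58448028564453, -0.9457321166992188), (58.11994171142578, 43.045162200927734), 89.15308380126953)
yellow centroid [-52.85230935  -1.19615242]
line y mm at x -51.710102 -0.96286035 deg -1.2046489  y at -20: -1.6296664
```

```bash
python3 -m pendant '[[0,0,0,0,0.05,0,-1],[0,0,0,0,0.1,0,-1]]'|grep -E 'pos|ft'; python3 -m pendant '[[0,0,0,0,0.05,0,-1],[0,0,0,0,0.1,0,-1]]'|grep -E 'pos|ft';python3 -m pendant '[[0,0,0,0,0.05,0,-1],[0,0,0,0,0.1,0,-1]]'|grep -E 'pos|ft'
python3 - <<'E'
from fit import *
run(read_camera("top"))
E
```

```text
ee_pos: [0.5592, -0.1251, 0.0138]
ft_force: [-2.8, -0.5, 1.9]
ee_pos: [0.5605, -0.1252, 0.0138]
ft_force: [-2.6, -0.9, 2.0]
ee_pos: [0.5621, -0.1252, 0.0138]
ft_force: [-3.0, -0.9, 1.6]
bar dirs [7.05 5.86] 75 48
bar depth mm 36.039223
bar length 190.77721263583214
o [ 0.5964 -0.081 ] deg -83.54
mark(top z) in stand [-13.6   1.2]
yellow rect stand mm (target centre -42.5,0; size 45x60): ((-51.67961120605469, -1.8129329681396484), (43.297386169433594, 59.18717956542969), 1.579282283782959)
yellow centroid [-51.9169281   -2.01041887]
line y mm at x -47.866302 -1.4734027 deg 0.5463487  y at -20: -1.2076732
```

```bash
sed -i 's/^    mk=W/    xd=np.array([np.cos(np.radians(-82.95)),np.sin(np.radians(-82.95))]); yd=np.array([-xd[1],xd[0]]); o=np.array([.5965,-.0821]); S=np.array([xd,yd])\n    mk=W/' fit.py
python3 - <<'E'
from fit import *
run(read_camera("top"))
E
```

```text
bar dirs [7.07 6.55] 75 48
bar depth mm 36.984722
bar length 190.4456905420857
o [ 0.5965 -0.0815] deg -83.19
mark(top z) in stand [-14.7   1.3]
yellow rect stand mm (target centre -42.5,0; size 45x60): ((-52.85190963745117, -0.866668701171875), (43.33620071411133, 58.420101165771484), 1.1050562858581543)
yellow centroid [-53.08283874  -1.2566844 ]
line y mm at x -47.75533 -1.0702858 deg -0.63576967  y at -20: -1.3782792
```

```bash
python3 -m pendant '[[0,0,0,0,0.05,0,-1],[0,0,0,0,0.1,0,-1],[0,0,0,0,0.15,0,-1],[0,0,0,0,0.2,0,-1],[0,0,0,0,0.2,0,-1]]'|grep -E 'pos|ft'; python3 -m pendant '[[0,0,0,0,-0.5,0,-1],[0,0,0,0,-1.2,0,-1],[0,0,0,0,-1.5,-3,-1],[0,0,0,0,-1.5,-6,-1],[0,0,0,0,-1.5,-9,-1],[0,0,0,0,-1.5,-10,-1],[0,0,0,0,-1.5,-10,-1]]';python3 go.py .57 .18 .1126 96.8
```

```text
ee_pos: [0.5644, -0.1245, 0.014]
ft_force: [-2.5, -1.4, 0.3]
time_s: 19.55
ee_pos: [0.5504, -0.1259, 0.1153]
tool_rot: [0.663, 0.749, 0.001, 0.002]
ft_force: [0.2, 0.4, 0.1]
finger_gap: 0.0006
grasp_force: 0.0
t 19.55 pos [ 0.5504 -0.1259  0.1153] a 96.93 F [0.2 0.4 0.1] gap 0.0006
turn [0.22 0.04 0.13] shift cm [30.13  5.64  0.27]
```

```bash
python3 -m pendant '[[0,0,0,4,1,0,-1],[0,0,0,8,2,0,-1],[0,0,0,12,3,0,-1],[0,0,0,16,4,0,-1],[0,0,0,20,5,0,-1],[0,0,0,24,5.6,0,-1],[0,0,0,28,5.6,0,-1],[0,0,0,30,5.6,0,-1]]'|grep pos;python3 -m pendant '[[0,0,0,0,0,0,-1],[0,0,0,0,0,0,-0.57],[0,0,0,0,0,0,-0.57],[0,0,0,0,0,0,-0.57]]'|grep -E 'pos|gap'
cat > fit2.py <<'E'
from fit import *
# robust plate pose: average frames, match a rendered model? -> least squares on yellow mask edges with known size
from scipy.optimize import least_squares
def pose(cam,z=.010):
    cs=[read_camera(cam) for _ in range(4)]; c=cs[0]; im=np.mean([x["color"] for x in cs],0).astype(np.float32)
    T=np.radians(-82.95); xd=np.array([np.cos(T),np.sin(T)]); yd=np.array([-xd[1],xd[0]]); o=np.array([.5965,-.0821])
    w=lambda q:np.array([*(o+q[0]*xd+q[1]*yd),z])
    f=im[...,2]-im[...,0]   # yellow vs white; and for outer edges use green
    g=im[...,1]-.75*im[...,2] # yellow/white high, wood low
    def prof(ch,a,b):  # subpixel edge along a->b (plate mm grid in stand frame)
        t=np.linspace(0,1,61); P=np.array([proj(c,w(np.array(a)+(np.array(b)-a)*s)) for s in t]).astype(np.float32)
        v=cv2.remap(ch.astype(np.float32),P[:,0].reshape(-1,1),P[:,1].reshape(-1,1),cv2.INTER_LINEAR).ravel()
        d=np.abs(np.gradient(v)); d=np.clip(d-.4*d.max(),0,None); return np.array(a)+(np.array(b)-a)*((t*d).sum()/d.sum())
    return c,f,g,prof
def fitplate(cam,xt):
    """xt: approx x of tail in stand frame (m)"""
    c,f,g,prof=pose(cam)
    tail=np.array([prof(g,(xt-.012,y),(xt+.012,y)) for y in np.linspace(-.022,.022,23) if abs(y)>.004])
    sp=np.array([prof(g,(x,.02),(x,.042)) for x in np.linspace(xt+.006,xt+.036,16)]); sm=np.array([prof(g,(x,-.02),(x,-.042)) for x in np.linspace(xt+.006,xt+.036,16)])
    inn=np.array([prof(f,(xt+.035,y),(xt+.055,y)) for y in np.linspace(-.022,.022,23) if abs(y)>.004])
    def res(p):
        n=np.array([np.cos(p[2]),np.sin(p[2])]); m=np.array([-n[1],n[0]]); c0=p[:2]
        return 1000*np.r_[(tail-c0)@n+.065,.7*((inn-c0)@n+.020),(sp-c0)@m-.030,(sm-c0)@m+.030]
    r=least_squares(res,[xt+.065,0,0],loss="soft_l1"); e=res(r.x)
    print(cam,"plate centre mm",(r.x[:2]*1000).round(2),"deg",np.degrees(r.x[2]).round(2),"mean res tail,inn,sp,sm",[round(float(k.mean()),2) for k in np.split(e,np.cumsum([len(tail),len(inn),len(sp)]))],"rms",e.std().round(2))
E
python3 - <<'E'
from fit2 import *
fitplate("top",-.0745); fitplate("scene",-.0745)
run(read_camera("top"))
E
```

```text
ee_pos: [0.5665, 0.1835, 0.1122]
ee_pos: [0.5693, 0.1756, 0.1134]
finger_gap: 0.0182
top plate centre mm [-11.84   0.26] deg 1.97 mean res tail,inn,sp,sm [0.05, -0.08, -0.09, 0.09] rms 0.29
scene plate centre mm [-13.17   3.16] deg 2.96 mean res tail,inn,sp,sm [0.09, -0.12, 3.83, -3.84] rms 2.6
bar dirs [7.1  7.06] 75 48
bar depth mm 38.18888
bar length 190.476052263161
o [ 0.5966 -0.082 ] deg -82.92
mark(top z) in stand [-14.7   1.3]
yellow rect stand mm (target centre -42.5,0; size 45x60): ((-53.885467529296875, -0.5360355377197266), (42.793731689453125, 58.22975158691406), 2.1659634113311768)
yellow centroid [-53.88428315  -0.71498067]
line y mm at x -48.752754 -0.9164967 deg 0.66630095  y at -20: -0.58211166
```

```bash
python3 go.py .5841 .0325 .0135 97.3
```

```text
t 21.2 pos [0.5689 0.1783 0.114 ] a 96.91 F [ 0.2  0.1 -0.7] gap 0.0198
turn [ 0.01 -0.01 -0.39] shift cm [-14.66  -0.24  10.05]
```

```bash
python3 -m pendant '[[0,0,-0.4,-3,0,1,-0.57],[0,0,-0.4,-6,0,3,-0.57],[0,0,-0.4,-9,-0.1,5,-0.57],[0,0,-0.4,-12,-0.2,7,-0.57],[0,0,-0.4,-13.6,-0.25,9,-0.57],[0,0,-0.4,-13.6,-0.25,10,-0.57],[0,0,-0.4,-13.6,-0.25,10,-0.57]]'|grep -E 'pos|ft';python3 -m pendant '[[0,0,0,0,0,0,-0.57]]'|grep -E 'pos|ft'; python3 go.py .589 -.0072 .0135 97.3
```

```text
ee_pos: [0.5818, 0.0438, 0.0128]
ft_force: [-0.3, 0.0, 0.5]
ee_pos: [0.5831, 0.0457, 0.0147]
ft_force: [0.1, -0.1, -0.2]
t 22.0 pos [0.5831 0.0457 0.0147] a 97.47 F [ 0.1 -0.1 -0.2] gap 0.0198
turn [ 0.09 -0.12  0.17] shift cm [-5.32 -0.1   0.11]
```

```bash
python3 -m pendant '[[0,0,0,-0.8,0,0.05,-0.57],[0,0,0,-1.6,0,0.05,-0.57],[0,0,0,-2.4,0,0.1,-0.57],[0,0,0,-3.2,0,0.1,-0.57],[0,0,0,-3.8,0,0.1,-0.57],[0,0,0,-4.4,0,0.1,-0.57],[0,0,0,-4.8,0,0.1,-0.57],[0,0,0,-4.8,0,0.1,-0.57]]'|grep -E 'pos|ft'; python3 -m pendant '[[0,0,0,2,0,0,-0.57],[0,0,0,4,0,-1,-0.57],[0,0,0,8,0,-4,-0.57],[0,0,0,12,0,-7,-0.57],[0,0,0,16,0,-9,-0.57],[0,0,0,18,0,-10,-0.57],[0,0,0,18,0,-10,-0.57],[0,0,0,18,0,-10,-0.57]]'|grep -E 'pos'
python3 - <<'E'
from fit2 import *
fitplate("top",-.0685);fitplate("scene",-.0685)
run(read_camera("top"))
E
```

```text
ee_pos: [0.5892, -0.0048, 0.013]
ft_force: [0.3, 1.0, -0.5]
ee_pos: [0.5656, 0.1731, 0.1129]
top plate centre mm [-2.8 -1.1] deg 0.53 mean res tail,inn,sp,sm [0.03, -0.02, -0.09, 0.09] rms 0.32
scene plate centre mm [-3.76  0.83] deg 0.02 mean res tail,inn,sp,sm [-0.07, 0.11, 3.91, -3.92] rms 2.65
bar dirs [7.14 7.04] 75 48
bar depth mm 38.201862
bar length 190.35986780211383
o [ 0.5966 -0.0821] deg -82.91
mark(top z) in stand [-14.7   1.3]
yellow rect stand mm (target centre -42.5,0; size 45x60): ((-44.58580017089844, -0.7786598205566406), (43.35306930541992, 58.165306091308594), 0.5327735543251038)
yellow centroid [-44.64580343  -0.96918307]
line y mm at x -43.734604 -1.2903419 deg 0.9517443  y at -20: -0.89604837
```

```bash
python3 -m pendant '[[0,0,0,-4,0,2,-0.57],[0,0,0,-8,0,5,-0.57],[0,0,0,-11,0,8,-0.57],[0,0,0,-13,0,9.8,-0.57],[0,0,0,-14.5,0,10,-0.57],[0,0,0,-16,0,10,-0.57],[0,0,0,-17,0,10,-0.57],[0,0,0,-17.6,0,10,-0.57]]'|grep -E 'pos|ft'; python3 -m pendant '[[0,0,0,-0.3,0,0,-0.57],[0,0,0,-0.5,0,0,-0.57],[0,0,0,-0.65,0,0,-0.57],[0,0,0,-0.68,0,0,-0.57],[0,0,0,-0.68,0,0,-0.57],[0,0,0,-0.68,0,0,-0.57]]'|grep -E 'pos|ft'; python3 -m pendant '[[0,0,0,2,0,0,-0.57],[0,0,0,4,0,-1,-0.57],[0,0,0,8,0,-4,-0.57],[0,0,0,12,0,-7,-0.57],[0,0,0,16,0,-9,-0.57],[0,0,0,18,0,-10,-0.57],[0,0,0,18,0,-10,-0.57],[0,0,0,18,0,-10,-0.57]]'|grep -E 'pos'
python3 - <<'E'
from fit2 import *
fitplate("top",-.0655);fitplate("scene",-.0655)
run(read_camera("top"))
for n in("hub","jar","spanner"): print(n,[np.round(at(read_camera("top"),d["uv"],0)[:2],3) for d in mark_of(n,"top")][:1])
E
```

```text
ee_pos: [0.5894, -0.0011, 0.0143]
ft_force: [0.2, 0.4, -0.2]
ee_pos: [0.5894, -0.005, 0.0135]
ft_force: [-1.3, 4.3, 4.5]
ee_pos: [0.5662, 0.1697, 0.1127]
top plate centre mm [-2.6  -1.37] deg 0.17 mean res tail,inn,sp,sm [0.05, -0.05, -0.09, 0.09] rms 0.32
scene plate centre mm [-3.65  0.81] deg -0.04 mean res tail,inn,sp,sm [-0.02, 0.04, 3.9, -3.89] rms 2.64
bar dirs [7.05 7.07] 75 48
bar depth mm 38.11574
bar length 190.4895579421654
o [ 0.5966 -0.082 ] deg -82.94
mark(top z) in stand [-14.7   1.3]
yellow rect stand mm (target centre -42.5,0; size 45x60): ((-44.41984558105469, -0.7771167755126953), (43.684993743896484, 58.165306091308594), 0.5327735543251038)
yellow centroid [-44.56805793  -1.01398932]
line y mm at x -43.759457 -1.2928721 deg 1.0858829  y at -20: -0.8425234
hub [array([ 0.752, -0.132])]
jar [array([ 0.447, -0.142])]
spanner [array([0.759, 0.048])]
```

Run:
```python
from fit2 import *
T=np.radians(-82.95); xd=np.array([np.cos(T),np.sin(T)]); yd=np.array([-xd[1],xd[0]]); o=np.array([.5965,-.0821])
for n,u,v in(("top",362.6,181.6),("scene",286.6,205.3)):
    cs=[read_camera(n) for _ in range(3)]; im=np.mean([x["color"] for x in cs],0); b=im[...,0]; u0,v0=int(round(u)),int(round(v))
    w=b[v0-4:v0+5,u0-3:u0+4]; print(w.round().astype(int)); ww=np.clip(w-110,0,None); yy,xx=np.mgrid[v0-4:v0+5,u0-3:u0+4]
    uv=((ww*xx).sum()/ww.sum(),(ww*yy).sum()/ww.sum())
    for z in(.030,.046): q=at(cs[0],uv,z)[:2]-o; print(n,uv,z,(1000*q@xd).round(1),(1000*q@yd).round(1))
```

```text
[[ 68  88  87  87  87  86  47]
 [ 64  91  90  91  94  61  39]
 [ 61 111 120 120 150  78  30]
 [ 82 138 172 174 176 100  34]
 [101 111 166 173 172 136  58]
 [ 45  93 126 129 111  91  55]
 [ 33  68  87  87  86  89  87]
 [ 20  67  87  88  87  88  88]
 [ 26  62  87  89  87  88  89]]
top (np.float64(363.0323398858592), np.float64(181.4140773620799)) 0.03 -11.9 4.6
top (np.float64(363.0323398858592), np.float64(181.4140773620799)) 0.046 -13.8 1.6
[[118 119 119 109  87  66  65]
 [115 122 124 118 100  74  63]
 [124 139 151 151 132  97  71]
 [143 179 200 203 178 130  85]
 [153 202 224 225 199 144  98]
 [142 187 210 207 178 134  94]
 [115 147 160 157 138 111  81]
 [107 120 128 126 116 102  78]
 [115 120 121 119 116 103  80]]
scene (np.float64(286.3489583333333), np.float64(205.0933641975309)) 0.03 -16.3 -20.3
scene (np.float64(286.3489583333333), np.float64(205.0933641975309)) 0.046 -15.0 0.1
```

```bash
python3 -m pendant '[[0,0,8,0,0,0,1],[0,0,16,0,0,0,1],[0,0,24,0,0,0,1],[0,0,32,0,0,0,1],[0,0,40,0,0,0,1],[0,0,48,0,0,0,1],[0,0,56,0,0,0,1],[0,0,60,0,0,0,1]]' |grep -E 'pos|rot'; python3 -m pendant '[[0,0,8,0,0,0,1],[0,0,16,0,0,0,1],[0,0,24,0,0,0,1],[0,0,30,0,0,0,1],[0,0,30,0,0,0,1],[0,0,30,0,0,0,1]]'|grep -E 'pos|gap';python3 go.py .5419 -.0889 .113 7.1
```

```text
ee_pos: [0.5662, 0.1714, 0.1131]
tool_rot: [0.948, 0.318, 0.0, -0.0]
ee_pos: [0.5662, 0.1714, 0.113]
finger_gap: 0.0926
t 28.75 pos [0.5662 0.1714 0.113 ] a 7.47 F [0.3 0.4 0.6] gap 0.0926
turn [-0.    0.    0.37] shift cm [-5.79 25.49 -0.  ]
```

```bash
python3 -m pendant '[[0,0,0.4,-1,4,0,1],[0,0,0.4,-2,8,0,1],[0,0,0.4,-3,12,0,1],[0,0,0.4,-4,16,0,1],[0,0,0.4,-5,20,0,1],[0,0,0.4,-5.8,23.5,0,1],[0,0,0.4,-5.8,25.5,0,1],[0,0,0.4,-5.8,25.5,0,1]]' |grep -E 'pos|rot'; python3 -m pendant '[[0,0,0,0,0,0,1],[0,0,0,0,0,0,1]]'|grep -E 'pos|gap';python3 go.py .5419 -.0889 .0135 7.1
```

```text
ee_pos: [0.5411, -0.0938, 0.113]
tool_rot: [0.998, 0.057, 0.0, 0.001]
ee_pos: [0.5414, -0.0866, 0.1129]
finger_gap: 0.0933
t 29.75 pos [ 0.5414 -0.0866  0.1129] a 7.14 F [-0.2 -0.1 -0.4] gap 0.0933
turn [-0.1  -0.02  0.04] shift cm [0.02 0.26 9.94]
```

```bash
python3 -m pendant '[[0,0,0,0,0,3,1],[0,0,0,0,0,5,1],[0,0,0,0,0,7,1],[0,0,0,0,0,8.5,1],[0,0,0,0,0,9.5,1],[0,0,0,0,0,9.85,1],[0,0,0,0,0,9.85,1]]' |grep -E 'pos|ft'; python3 -m pendant '[[0,0,0,0.3,0,0,1],[0,0,0,0.6,0,0,1],[0,0,0,0.9,0,0,1],[0,0,0,1.2,0,0,1],[0,0,0,1.4,0,0,1],[0,0,0,1.5,0,0,1],[0,0,0,1.5,0,0,1]]'|grep -E 'pos|ft';python3 go.py .5615 -.0864 .0135 7.1
```

```text
ee_pos: [0.5413, -0.0882, 0.0143]
ft_force: [-1.0, -0.6, -0.7]
ee_pos: [0.5558, -0.0874, 0.0144]
ft_force: [-0.1, -1.3, 0.6]
t 31.15 pos [ 0.5558 -0.0874  0.0144] a 6.92 F [-0.1 -1.3  0.6] gap 0.0933
turn [-0.01  0.05 -0.18] shift cm [ 0.58 -0.03  0.09]
```

```bash
python3 -m pendant '[[0,0,0,0.1,0,0,1],[0,0,0,0.2,0,0,1],[0,0,0,0.2,0,0,1]]' |grep -E 'pos|ft'; python3 -m pendant '[[0,0,-0.1,0.1,0,0,1],[0,0,-0.1,0.2,0,0,1],[0,0,-0.1,0.2,0,0,1]]'|grep -E 'pos|ft';python3 -m pendant '[[0,0,0,0.1,0,0,1],[0,0,0,0.1,0,0,1]]'|grep -E 'pos|ft'
python3 - <<'E'
from fit2 import *
try: fitplate("top",-.0675)
except Exception as e: print(e)
run(read_camera("top"))
E
```

```text
ee_pos: [0.5566, -0.0871, 0.0143]
ft_force: [-4.6, -0.9, 3.2]
ee_pos: [0.5605, -0.0868, 0.0143]
ft_force: [-2.5, 0.1, -0.2]
ee_pos: [0.5617, -0.0867, 0.0143]
ft_force: [-1.0, -0.5, -0.6]
top plate centre mm [-3.79 10.63] deg 12.82 mean res tail,inn,sp,sm [-1.87, 1.2, 2.94, -4.87] rms 4.83
bar dirs [4.89 7.42] 73 47
bar depth mm 35.48689
bar length 190.1274532825087
o [ 0.5962 -0.0777] deg -83.85
mark(top z) in stand [-14.7   1.3]
yellow rect stand mm (target centre -42.5,0; size 45x60): ((-44.3506965637207, 24.05296516418457), (42.75606918334961, 18.25140953063965), 0.6073374152183533)
yellow centroid [-40.71321919  26.22307842]
line y mm at x -49.620956 -4.788262 deg -14.926827  y at -20: -12.684643
```

```bash
python3 -m pendant '[[0,0,0,-0.5,0,0,1],[0,0,0,-1.5,0,0,1],[0,0,0,-1.8,0,-3,1],[0,0,0,-1.8,0,-6,1],[0,0,0,-1.8,0,-9,1],[0,0,0,-1.8,0,-10,1],[0,0,0,-1.8,-4,-10,1],[0,0,0,-1.8,-8,-10,1]]' |grep -E 'pos|ft'; python3 -m pendant '[[0,0,0,1,-4,0,-0.57],[0,0,0,2,-8,0,-0.57],[0,0,0,3,-12,0,-0.57],[0,0,0,4,-16,0,-0.57],[0,0,0,4,-18,0,-0.57],[0,0,0,4,-18,0,-0.57]]'|grep -E 'pos|ft'
python3 - <<'E'
from fit2 import *
fitplate("top",-.0675);fitplate("scene",-.0675)
run(read_camera("top"))
E
```

```text
ee_pos: [0.5334, -0.0103, 0.1146]
ft_force: [0.4, 0.7, 0.2]
ee_pos: [0.5496, 0.1789, 0.1137]
ft_force: [1.0, 0.7, -0.3]
top plate centre mm [-2.38  4.31] deg 0.02 mean res tail,inn,sp,sm [0.07, -0.1, -0.02, 0.03] rms 0.32
scene plate centre mm [-3.4  5.2] deg 0.05 mean res tail,inn,sp,sm [0.01, -0.02, 2.38, -2.33] rms 1.61
bar dirs [7.04 7.1 ] 75 48
bar depth mm 38.155727
bar length 190.40051247125962
o [ 0.5966 -0.082 ] deg -82.93
mark(top z) in stand [-14.7   1.3]
yellow rect stand mm (target centre -42.5,0; size 45x60): ((-44.429168701171875, 4.990825653076172), (42.73427200317383, 58.4363899230957), 0.00428791344165802)
yellow centroid [-44.50559091   4.99283543]
line y mm at x -44.259277 0.3763016 deg 9.249247  y at -20: 4.3268485
```

```bash
python3 -m pendant '[[0,0,0,0,0,0,1],[0,0,0,0,0,0,1]]'|grep -E 'time'; python3 go.py .6539 -.073 .113 7.1
```

```text
time_s: 34.25
t 34.25 pos [0.5512 0.1738 0.1145] a 6.99 F [-0.4  0.8 -0.6] gap 0.0322
turn [-0.01 -0.01 -0.11] shift cm [ 7.18 25.74  0.15]
```

```bash
python3 -m pendant '[[0,0,0,1.5,4,0,1],[0,0,0,3,8,0,1],[0,0,0,4.5,12,0,1],[0,0,0,6,16,0,1],[0,0,-0.1,7.2,20,0,1],[0,0,-0.1,7.2,24,0,1],[0,0,-0.1,7.2,25.7,0,1],[0,0,-0.1,7.2,25.7,0,1]]' |grep -E 'pos|rot'; python3 -m pendant '[[0,0,0,0,0,0,1],[0,0,0,0,0,0,1]]'|grep -E 'pos|gap';python3 go.py .6539 -.073 .0138 7.1
```

```text
ee_pos: [0.6536, -0.0762, 0.1141]
tool_rot: [0.998, 0.059, -0.0, 0.001]
ee_pos: [0.6538, -0.0679, 0.1145]
finger_gap: 0.0931
t 35.25 pos [ 0.6538 -0.0679  0.1145] a 7.4 F [ 0.8  1.  -0.5] gap 0.0931
turn [-0.18 -0.    0.3 ] shift cm [-0.06  0.54 10.07]
```

```bash
python3 -m pendant '[[0,0,0.1,0,0.3,3,1],[0,0,0.1,0,0.3,5,1],[0,0,0.1,0,0.3,7,1],[0,0,0.1,0,0.3,8.5,1],[0,0,0.1,0,0.3,9.5,1],[0,0,0.1,0,0.3,10,1],[0,0,0.1,0,0.3,10,1]]' |grep -E 'pos|ft'; python3 -m pendant '[[0,0,0,-0.3,0,0,1],[0,0,0,-0.6,0,0,1],[0,0,0,-0.8,0,0,1],[0,0,0,-1,0,0,1],[0,0,0,-1.1,0,0,1],[0,0,0,-1.1,0,0,1]]'|grep -E 'pos|ft';python3 go.py .6357 -.0752 .0138 7.1
```

```text
ee_pos: [0.6543, -0.0747, 0.0142]
ft_force: [0.4, -0.0, -0.3]
ee_pos: [0.6434, -0.0767, 0.0146]
ft_force: [-0.1, 0.6, 0.1]
t 36.55 pos [ 0.6434 -0.0767  0.0146] a 7.01 F [-0.1  0.6  0.1] gap 0.093
turn [ 0.   -0.01 -0.09] shift cm [-0.74 -0.24  0.08]
```

```bash
python3 -m pendant '[[0,0,-0.1,-0.2,0,0,1],[0,0,-0.1,-0.4,0,0,1],[0,0,-0.1,-0.55,0,0,1],[0,0,-0.1,-0.65,0,0,1],[0,0,-0.1,-0.65,0,0,1]]'|grep -E 'pos|ft';python3 go.py .6357 -.0757 .0138 7.1
```

```text
ee_pos: [0.6375, -0.0772, 0.0145]
ft_force: [2.1, 0.6, -1.6]
t 37.05 pos [ 0.6375 -0.0772  0.0145] a 7.12 F [ 2.1  0.6 -1.6] gap 0.0929
turn [-0.   -0.07  0.02] shift cm [-0.16 -0.17  0.07]
```

```bash
python3 -m pendant '[[0,0,0,-0.1,0,0,1],[0,0,0,-0.15,0,0,1],[0,0,0,-0.15,0,0,1]]'|grep -E 'pos|ft';python3 -m pendant '[[0,0,0,0.5,0,0,1],[0,0,0,1.5,0,0,1],[0,0,0,1.8,0,-3,1],[0,0,0,1.8,0,-6,1],[0,0,0,1.8,0,-9,1],[0,0,0,1.8,0,-10,1],[0,0,0,0,-4,-10,1],[0,0,0,-2,-8,-10,1]]' |grep -E 'pos|ft'; python3 -m pendant '[[0,0,-8,-1,-4,0,-0.57],[0,0,-16,-2.5,-8,0,-0.57],[0,0,-24,-4,-12,0,-0.57],[0,0,-32,-5,-16,0,-0.57],[0,0,-40,-5,-18,0,-0.57],[0,0,-48,-5,-18,0,-0.57],[0,0,-56,-5,-18,0,-0.57]]'|grep -E 'pos|ft'
python3 - <<'E'
from fit2 import *
fitplate("top",-.0675);fitplate("scene",-.0675)
E
python3 go.py .5667 .17 .113 97.1
```

```text
ee_pos: [0.6357, -0.0775, 0.0145]
ft_force: [2.0, 0.0, -1.5]
ee_pos: [0.605, -0.0016, 0.1139]
ft_force: [0.1, 2.4, -1.1]
ee_pos: [0.5325, 0.1725, 0.1135]
ft_force: [0.4, -0.6, 0.5]
top plate centre mm [-2.24  0.34] deg -0.07 mean res tail,inn,sp,sm [0.07, -0.08, -0.12, 0.11] rms 0.32
scene plate centre mm [-3.34  2.61] deg 0.03 mean res tail,inn,sp,sm [0.0, -0.01, 3.72, -3.72] rms 2.52
t 39.25 pos [0.5338 0.1715 0.1144] a 63.04 F [-0.3  0.6 -0.9] gap 0.02
turn [-1.000e-02  2.000e-02 -3.406e+01] shift cm [1.36 3.01 0.13]
```

```bash
python3 -m pendant '[[0,0,-8,0.7,1.5,0,-0.57],[0,0,-16,1.4,3,0,-0.57],[0,0,-24,1.4,3,0,-0.57],[0,0,-32,1.4,3,0,-0.57],[0,0,-34,1.4,3,0,-0.57],[0,0,-34,1.4,3,0,-0.57]]'|grep -E 'pos|ft';python3 go.py .584 .0215 .0135 97.0
```

```text
ee_pos: [0.5668, 0.1705, 0.1144]
ft_force: [0.6, 0.4, 0.0]
t 39.85 pos [0.5668 0.1705 0.1144] a 96.98 F [0.6 0.4 0. ] gap 0.0202
turn [-0.02 -0.01 -0.02] shift cm [-15.    -0.1   10.08]
```

```bash
python3 -m pendant '[[0,0,0,-4,0,2,-0.57],[0,0,0,-8,0,4,-0.57],[0,0,0,-11,-0.1,6,-0.57],[0,0,0,-13.5,-0.1,8,-0.57],[0,0,0,-14,-0.1,9.5,-0.57],[0,0,0,-15,-0.1,10,-0.57],[0,0,0,-15,-0.1,10,-0.57],[0,0,0,-15,-0.1,10,-0.57]]'|grep -E 'pos|ft'; python3 -m pendant '[[0,0,0,-0.6,0,0,-0.57],[0,0,0,-1.2,0,0,-0.57],[0,0,0,-1.8,0,0,-0.57],[0,0,0,-2.2,0,0,-0.57],[0,0,0,-2.5,0,0,-0.57],[0,0,0,-2.5,0,0,-0.57]]'|grep -E 'pos|ft';python3 go.py .5876 -.0078 .0135 97.0
```

```text
ee_pos: [0.5851, 0.0237, 0.0153]
ft_force: [0.2, 0.7, 0.1]
ee_pos: [0.5877, -0.004, 0.0144]
ft_force: [0.8, 0.5, -0.5]
t 41.25 pos [ 0.5877 -0.004   0.0144] a 97.05 F [ 0.8  0.5 -0.5] gap 0.0203
turn [-0.    0.02  0.05] shift cm [-0.38 -0.05  0.09]
```

Now slowly, measuring the contact.

```bash
python3 -m pendant '[[0,0,0,-0.1,0,0,-0.57],[0,0,0,-0.2,0,0,-0.57],[0,0,0,-0.2,0,0,-0.57]]'|grep -E 'pos|ft'; python3 -m pendant '[[0,0,0,-0.1,0,0,-0.57],[0,0,0,-0.15,0,0,-0.57],[0,0,0,-0.15,0,0,-0.57]]'|grep -E 'pos|ft'; python3 -c "
from fit2 import *
fitplate('top',-.066); fitplate('scene',-.066)"
```

```text
ee_pos: [0.5879, -0.005, 0.0144]
ft_force: [-0.0, -0.7, 0.5]
ee_pos: [0.588, -0.0056, 0.0145]
ft_force: [0.2, 1.9, -0.8]
top plate centre mm [-1.83 -0.71] deg 1.34 mean res tail,inn,sp,sm [0.58, 0.12, 0.24, -0.36] rms 3.2
scene plate centre mm [ 2.   13.48] deg 14.16 mean res tail,inn,sp,sm [1.87, -5.74, 2.29, -2.36] rms 3.97
```

```bash
python3 -m pendant '[[0,0,0,-0.1,0,0,-0.57],[0,0,0,-0.2,0,0,-0.57],[0,0,0,-0.2,0,0,-0.57],[0,0,0,-0.2,0,0,-0.57]]'|grep -E 'pos|ft'; python3 -c "
from h import *
print(np.mean([get_state()['ee_pos'] for _ in range(3)],0))"
```

```text
ee_pos: [0.5884, -0.0089, 0.0145]
ft_force: [0.4, 1.5, 0.3]
[ 0.58842347 -0.00893126  0.01447909]
```

```bash
python3 -m pendant '[[0,0,0,2,0,0,-0.57],[0,0,0,4,0,-1,-0.57],[0,0,0,8,0,-4,-0.57],[0,0,0,12,0,-7,-0.57],[0,0,0,16,0,-9,-0.57],[0,0,0,18,0,-10,-0.57],[0,0,0,18,0,-10,-0.57]]'|grep -E 'time|pos|ft'
python3 - <<'E'
from fit2 import *
fitplate("top",-.065);fitplate("scene",-.065)
for n in("hub","jar","spanner"): print(n,[np.round(at(read_camera("top"),d["uv"],0)[:2],3) for d in mark_of(n,"top")][:1])
E
```

```text
time_s: 43.35
ee_pos: [0.5659, 0.176, 0.1175]
ft_force: [-0.4, 1.0, 0.2]
top plate centre mm [1.04 0.58] deg 0.21 mean res tail,inn,sp,sm [0.21, -0.26, -0.09, 0.09] rms 0.35
scene plate centre mm [-0.69  2.71] deg 0.17 mean res tail,inn,sp,sm [0.81, -2.03, 3.74, -3.74] rms 2.76
hub []
jar [array([ 0.442, -0.148])]
spanner [array([0.758, 0.055])]
```

```bash
python3 -c "
from plant import *
print(job_done())"
```

```text
the job is handed in; nothing more can be done
None
```

I handed the job in at about 44 s: the plate lies under the crossbar within about 1 mm lengthwise and sideways and 0.2° of square in the top camera, with the arm clear of it. The jar and spanner measured where they started; the hub was not detected in the last check, but the arm never went near it.

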